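# Scrub out the chopstick caddy and close its lid

## Robot

A 6-joint arm with a two-finger parallel gripper is mounted at the origin on the work surface. World frame = base frame: x ahead of the robot, y to its left, z up, the work surface at z = 0. Lengths are in m, angles in rad, forces in N, time in s.
With the tool pointing down it reaches from about 0.3 to 0.775 m from the base axis. Payload 14.6 kg.
Tool frame: the origin (TCP) lies midway between the tips of the shut fingers; the grasp point (between the pads) lies 19 mm behind it; z points along the fingers, y is the line along which they close (so a half turn about z gives the same grasp; the last joint's range is limited). The gripper opens to 94 mm and grips with 3 to 60 N. Pads are 16 mm wide; open, the fingers measure 119 mm over their backs; the gripper's body (75 mm by 177 mm) begins 78 mm behind the grasp point.
Start: joints at [-1.211, 0.3, 1.521, -0, 1.321, -0.067], TCP at [0.228, -0.501, 0.205] pointing down, gripper open.
Joint ranges: [-3.03, 3.03], [-0.79, 2.21], [0.23, 2.52], [-1.04, 4.18], [0, 3.07], [-2.55, 2.55]. Speed limits (rad/s): [2.22, 2.22, 2.57, 3.14, 3.14, 3.14].

## Interface

Orientations are given as [roll, pitch, yaw] about the fixed x, y, z axes, in that order (R = Rz(yaw) Ry(pitch) Rx(roll)).
In Python, from station import ctrl gives the robot as it stands. The module is installed in compiled form; this text tells all that it offers.
- The arm moves only by the tool servo_tool, never from a script. Its argument "plan" is a list of rows, each a list of 7 numbers: the opening in per cent of the stroke, from 0 (shut) to 100 (fully open), then the shift along the tool's x, y, z in m, then the turn, a rotation vector about the tool's x, y, z in rad. A call has exactly 8 rows; each row shifts and turns the commanded pose from where the row before left it, along the tool's axes as they then stand; what a row does not reach is not made up. A row lasts 1/8 s, in which the tool goes at most 62.5 mm and 10.7 degrees, less where a joint would pass 70% of its speed; a pose out of reach is approached as far as the arm can. A call with a gripper value outside its range is refused whole. The fingers move at their own pace and stop on an object; "force" is the grip in N (left out, the last holds). Time passes only in rows, so rows that do not move let the fingers close, or fill a call up. It gives the time, the measured TCP pose, the force, the opening and the grip force at its end, in the units of the state.
- ctrl.get_obs(): the state, without advancing time (a new reading comes with each control period).
- ctrl.camera(name): name is "side" or "top" or "wrist"; returns a dict with "pixels" (400x640x3 uint8, red, green, blue), "z_map" (400x640 float32, m along the optical axis (not along the pixel's ray), 0 where there is no reading), "mtx" (3x3 intrinsics, pixels), "pose" (4x4, takes a point from camera to world coordinates). Camera axes: x right, y up, looking along -z (the intrinsics and any distortion apply to the point x, -y, -z); pixel columns grow to the right and rows downward; lengths in m; the calibration is good to about 2 mm. A picture is of the moment at which its call begins.
- ctrl.hand_in(): hands the job in; it is judged then, once.
The state is a dict: "time_s": time; "qpos": joint angles; "joint_vel": joint speeds; "tau": joint torques, N m; "ee_pos": TCP position; "eef_rot": TCP orientation; "force": force on the tool from outside, world axes, zero at the start; "moment": the same for the moment, N m; "grip_width": finger opening in m; "grip_force": force on a finger pad.
Only numpy, scipy, OpenCV 4.12 (cv2) and the standard library are available. Lean on these libraries where they do the work, as an engineer would, in place of code of your own. Each camera call takes 0.05 s, during which the arm holds its last target. There are 200 camera calls.

## Task

Take the long brush out of its clay pot and scrub the inside of the open square chopstick caddy with three downstrokes: each time bring the brush end down until its soft tuft presses lightly on the caddy's inner floor (feel for it: the floor is adjustable and its height is not known) without crushing the tuft, and between the downstrokes draw the brush up nearly to the mouth. Then stand the brush back in its pot, tuft down, let go of it, and lower the caddy's hinged lid gently until it lies shut on the rim. Leave the bowl, the cup and the dish where they are.

Things in the scene. Friction and masses are not known exactly. Their poses are not given: they have to be found in the camera images.
- brush: Long upright bottle brush, 210 mm tall, standing tuft down in the clay pot. Origin: centre of the underside of the unloaded tuft; z runs up the brush to the handle end. Tuft and bristle head: cylinder of 48 mm diameter from z = 0 to 70 mm; steel stem 8 mm thick to z = 130 mm; round wooden handle 22 mm in diameter from z = 130 to 210 mm (grip it there from above, any yaw). About 105 g
- tuft_end (a point): Centre of the flat lower end of the brush's soft end tuft (moves up into the brush when pressed)
- tuft (a joint): How far the end tuft of the brush is pushed in, in m: 0 free; it is a spring of 0.6 N per mm with 16 mm of travel. 3.5 mm (about 2 N) and more is a light press; beyond 12 mm (about 7 N) it is crushed
- caddy: Chopstick caddy, square steel tube open at the top, fixed to the board: 78 x 78 mm outside, 110 mm tall, walls 4 mm (70 x 70 mm inside). Origin: centre of the underside; z up; the lid's hinge runs along the top of the +x side. Inside is an adjustable false floor, a flat plate that fills the tube; its top lies somewhere between 14 and 59 mm above the origin and is not reported
- caddy_mouth (a point): Centre of the caddy's mouth, at the height of the rim (110 mm above its underside)
- lid (a joint): Angle of the caddy's lid in rad: 0 shut flat on the rim, about 1.75 at the start (standing up, leaning a little back); the hinge is stiff enough (0.08 N m) that the lid stays where it is left
- lid_hinge (a point): Point on the hinge line of the lid, middle of its length, 39 mm to the caddy's +x from the caddy's axis, at rim height; y lies along the hinge
- lid_edge (a point): Middle of the lid's free edge, on its outer face (the upper face when shut). The lid is a steel plate 90 mm from hinge to free edge, 78 mm wide, 6 mm thick; when shut the free edge stands 12 mm out beyond the front wall
- pot: Round clay brush pot, fixed to the board: 80 mm outside, 66 mm inside diameter, 64 mm tall, floor 6 mm thick. Origin: centre of the underside
- pot_in (a point): Centre of the pot's inner floor, 6 mm above its underside
- bowl: Glazed brown bowl, 124 mm wide, 55 mm tall, in the drying rack; origin under its centre. Leave alone
- cup: Pink plastic cup, 74 mm wide at the rim, 85 mm tall, on the board; origin under its centre. Leave alone
- dish: Small white dish, 90 mm wide, 18 mm tall, on the board; origin under its centre. Leave alone
- rack: Black steel wire drying rack fixed to the board, 300 mm (x) by 200 mm (y), wires 80 mm high, with two upright glass plates reaching 170 mm high; folding arm on its -y side to 30 mm beyond. Origin: centre of the underside. Keep clear
Not all that is in view belongs to the job. What is shaped like the brush but blue or yellow is not meant.

How it is judged:
On the way, in this order (a step that is already met when the one before it is completed fails the run):
1. first downstroke: inside the caddy the tuft presses on its inner floor (pushed in 3 mm or more) (x of tuft_end in the frame of caddy between -0.035 and 0.035 m and y of tuft_end in the frame of caddy between -0.035 and 0.035 m and z of tuft_end in the frame of caddy below 0.066 m and value of joint tuft above 0.003 m), for 0.1 s.
2. the brush is drawn up in the caddy until its end is within 30 mm of the mouth (x of tuft_end in the frame of caddy between -0.035 and 0.035 m and y of tuft_end in the frame of caddy between -0.035 and 0.035 m and z of tuft_end in the frame of caddy above 0.08 m).
3. second downstroke: inside the caddy the tuft presses on its inner floor (pushed in 3 mm or more) (all of step 1), for 0.1 s.
4. the brush is drawn up in the caddy until its end is within 30 mm of the mouth (all of step 2).
5. third downstroke: inside the caddy the tuft presses on its inner floor (pushed in 3 mm or more) (all of step 3), for 0.1 s.
6. the brush stands in its pot, tuft down, let go of, while the lid is still up (horizontal distance between tuft_end and pot_in below 0.015 m and z of tuft_end in the frame of pot_in below 0.01 m and angle between brush's own z axis and vertical below 0.3 rad and contact force between the fingers and brush below 0.1 N and value of joint lid above 1 rad), for 0.2 s.
At the end, for the whole second after the job is handed in: The caddy's lid lies shut on the rim (within 0.06 rad); the brush stands in its pot tuft down (tuft end within 15 mm of the middle of the pot's floor sideways and 10 mm in height, brush within 0.3 rad of upright), let go of and at rest; bowl, cup and dish are within 20 mm of where they were (value of joint lid below 0.06 rad and horizontal distance between tuft_end and pot_in below 0.015 m and z of tuft_end in the frame of pot_in below 0.01 m and angle between brush's own z axis and vertical below 0.3 rad and contact force between the fingers and brush below 0.1 N and linear speed of brush below 0.02 m/s and distance of each of bowl, cup, dish from where it was at the start of the episode below 0.02 m); the robot touches nothing.
It fails at once if the tuft of the brush is crushed (pushed in more than 12 mm) (value of joint tuft above 0.012 m).
It fails at once if the lid is slammed (below 0.2 rad while closing faster than 2 rad/s) (value of joint lid below 0.2 rad and velocity of joint lid below -2 rad/s).
It fails at once if the bowl, the cup or the dish is moved by more than 20 mm (distance of any of bowl, cup, dish from where it was at the start of the episode above 0.02 m).
It also fails if it takes over 72 s, if anything falls off the work surface, if the arm or the gripper's body presses on something with over 40 N, if the wrist force passes 120 N, or if a joint passes its speed limit or range.

## Working session

There is one attempt and no reset: what is moved stays moved. The work goes in short steps, Python scripts to look and compute and a tool call to move; the robot and the scene stay as the last step left them, time stands still between calls to the robot, and variables do not carry over. Pictures are saved under pics/ and viewed, at most 10 in all, crops included, and the job is handed in when it is done.

Besides the shell and the picture viewer there is one more tool, called as name(argument=value, ...) on one line, values as JSON. servo_tool: Moves the arm, as the interface text tells. Its arguments: {"type":"object","properties":{"plan":{"type":"array","items":{"type":"array","items":{"type":"number"}}},"force":{"type":"number"}},"required":["plan"]}

```bash
mkdir -p pics; cat > h.py <<'E'
from station import ctrl
import numpy as np, cv2
def shot(n,f=None):
    c=ctrl.camera(n); c['z_map']=np.array(c['z_map']); c['pixels']=np.array(c['pixels'])
    if f: cv2.imwrite('pics/'+f,c['pixels'][:,:,::-1])
    return c
def pts(c):
    K=np.array(c['mtx']);T=np.array(c['pose']);z=c['z_map'];v,u=np.mgrid[:400,:640]
    p=np.stack([(u-K[0,2])/K[0,0]*z,-(v-K[1,2])/K[1,1]*z,-z],-1)
    w=p@T[:3,:3].T+T[:3,3]; w[z==0]=np.nan; return w
E
python3 - <<'E'
from h import *
a=shot('side'); b=shot('top')
cv2.imwrite('pics/1.png',cv2.resize(np.vstack([a['pixels'],b['pixels']])[:,:,::-1],(480,600)))
cv2.imwrite('pics/top.png',b['pixels'][:,:,::-1]);cv2.imwrite('pics/side.png',a['pixels'][:,:,::-1])
np.savez('s.npz',a=pts(a),b=pts(b),ai=a['pixels'],bi=b['pixels'])
for c in (a,b): print(np.round(c['mtx'],1),np.round(c['pose'],3),(c['z_map']>0).mean())
o=ctrl.get_obs();print(o)
E
```

```text
[[443.4   0.  317.7]
 [  0.  443.4 197.6]
 [  0.    0.    1. ]] [[-0.999  0.012 -0.049  0.435]
 [-0.047 -0.571  0.819  1.044]
 [-0.017  0.821  0.571  0.824]
 [ 0.     0.     0.     1.   ]] 0.99605078125
[[483.5   0.  321.9]
 [  0.  483.5 191.3]
 [  0.    0.    1. ]] [[-0.002  0.995 -0.097  0.369]
 [-1.    -0.003 -0.011  0.045]
 [-0.011  0.097  0.995  1.41 ]
 [ 0.     0.     0.     1.   ]] 0.9961015625
{'time_s': 0.1, 'qpos': array([-1.21061703e+00,  3.00426382e-01,  1.52147811e+00,  2.77784139e-05,
        1.32066321e+00, -6.66086048e-02]), 'joint_vel': array([ 0.00155092, -0.00181109, -0.00307323, -0.00081404,  0.00061549,
       -0.00133038]), 'tau': array([ 1.48039460e-03, -5.32645190e+01, -3.53281224e+01,  7.09560653e-02,
        2.34573882e-02, -6.72238798e-05]), 'ee_pos': array([ 0.22759787, -0.50046944,  0.20495441]), 'eef_rot': array([-3.14062155e+00, -9.17464501e-05,  4.26780963e-01]), 'force': array([-0.61856941,  0.83421303, -0.54621972]), 'moment': array([-0.03595425, -0.01564742, -0.00468289]), 'grip_force': 0.0, 'grip_width': 0.09387393010323929}
```

View pics/top.png

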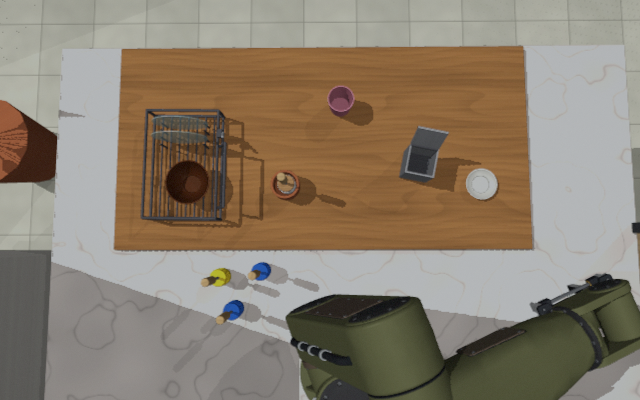

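View pics/side.png

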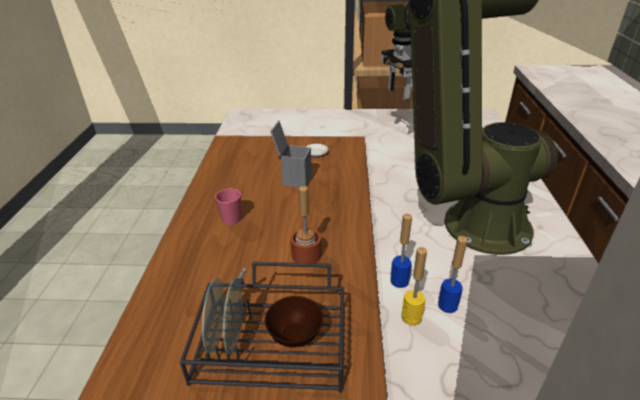

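Top view: caddy at (422,160) with its lid standing to the image top; rack (185,165), cup (341,100), dish (481,184). Brush-like candidates are the pot brush (285,184), blue (261,272) and (233,310), and yellow (219,278). Only the one at (285,184) stands in a clay pot and isn't blue or yellow, so I'll take that one and confirm it in a crop.

```bash
python3 - <<'E'
from h import *
d=np.load('s.npz')
B=d['b'];A=d['a'];bi=d['bi'];ai=d['ai']
cv2.imwrite('pics/2.png',np.hstack([cv2.resize(bi[140:225,240:330],(400,378),interpolation=2),cv2.resize(ai[170:270,260:360],(378,378),interpolation=2)])[:,:,::-1])
print('board z',B[120,280],'counter',B[60,90])
for nm,P in (('top',B),('side',A)):
    m=np.isfinite(P[...,0])&(np.hypot(P[...,0]-B[184,285,0],P[...,1]-B[184,285,1])<.07)
    Q=P[m]; 
    for lo,hi in ((.0,.05),(.05,.075),(.075,.09),(.09,.12),(.13,.17),(.17,.24)):
        q=Q[(Q[:,2]>lo)&(Q[:,2]<=hi)]
        if len(q): print(nm,lo,hi,len(q),q.mean(0).round(4),q.min(0).round(4),q.max(0).round(4))
c=B[165,420]; print('c',c)
for nm,P in (('top',B),('side',A)):
    m=(np.hypot(P[...,0]-c[0],P[...,1]-c[1])<.14)
    Q=P[m];
    h,e=np.histogram(Q[:,2],bins=np.arange(-.01,.26,.01));print(nm,list(zip(e.round(2),h)))
    q=Q[(Q[:,2]>.02)&(Q[:,2]<.4)]
    np.save('q_%s.npy'%nm,q)
q=np.load('q_top.npy'); q=q[(q[:,2]>.11)&(q[:,2]<.13)]
print(q.round(3)[::2].tolist()[:60])
print(cv2.minAreaRect((q[:,:2]*1000).astype(np.float32)))
E
```

```text
board z [0.71625856 0.18226159 0.01737351] counter [ 0.90899019  0.76132523 -0.0012936 ]
top 0.0 0.05 1250 [0.5118 0.1554 0.0212] [0.4482 0.0909 0.0081] [0.5861 0.2277 0.0499]
top 0.05 0.075 64 [0.5131 0.1595 0.0628] [0.4801 0.1239 0.0501] [0.5534 0.1969 0.0745]
top 0.075 0.09 256 [0.519  0.1615 0.0836] [0.4805 0.1247 0.0759] [0.5593 0.2026 0.09  ]
top 0.09 0.12 156 [0.5164 0.1566 0.0945] [0.4989 0.1376 0.09  ] [0.5434 0.1819 0.1038]
top 0.13 0.17 6 [0.5136 0.1574 0.1624] [0.5105 0.1492 0.1569] [0.5216 0.1668 0.1686]
top 0.17 0.24 88 [0.5186 0.1578 0.2229] [0.5103 0.1489 0.1723] [0.5304 0.1701 0.2389]
side 0.0 0.05 812 [0.5124 0.1788 0.0253] [0.4494 0.0989 0.0162] [0.5871 0.2288 0.0499]
side 0.05 0.075 264 [0.5193 0.1858 0.0638] [0.4832 0.1367 0.0502] [0.559  0.2036 0.075 ]
side 0.075 0.09 325 [0.5207 0.1751 0.0827] [0.4831 0.1215 0.075 ] [0.5614 0.2038 0.0898]
side 0.09 0.12 189 [0.5226 0.1619 0.097 ] [0.501  0.1367 0.0903] [0.5459 0.186  0.1188]
side 0.13 0.17 55 [0.5222 0.1635 0.1556] [0.5123 0.1552 0.1309] [0.5323 0.1697 0.17  ]
side 0.17 0.24 225 [0.5223 0.1646 0.2076] [0.512  0
[... 2675 characters left out ...]
 0.123], [0.599, -0.172, 0.129], [0.599, -0.25, 0.13], [0.597, -0.173, 0.127], [0.599, -0.248, 0.114], [0.596, -0.172, 0.116], [0.594, -0.175, 0.128], [0.592, -0.171, 0.123], [0.591, -0.25, 0.128], [0.589, -0.172, 0.129], [0.589, -0.245, 0.126], [0.589, -0.25, 0.127], [0.586, -0.17, 0.127], [0.585, -0.247, 0.13], [0.583, -0.17, 0.127], [0.585, -0.245, 0.115], [0.582, -0.168, 0.12], [0.581, -0.172, 0.129], [0.58, -0.244, 0.129], [0.579, -0.167, 0.124], [0.578, -0.247, 0.128], [0.575, -0.169, 0.128], [0.576, -0.243, 0.122], [0.573, -0.167, 0.128], [0.572, -0.244, 0.129], [0.57, -0.167, 0.129]]
((577.4136352539062, -207.22540283203125), (79.02774047851562, 83.32613372802734), 77.52467346191406)
```

View pics/2.png

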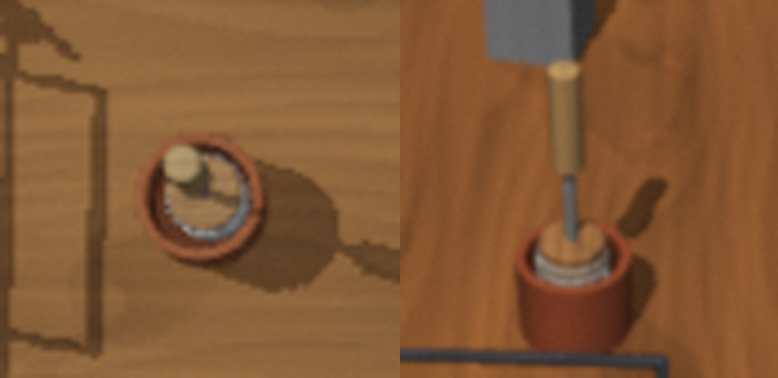

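The crop confirms it: a wooden handle, steel stem and tuft standing in the clay pot. Next I'll refine the caddy pose and the top of the handle.

```bash
python3 - <<'E'
from h import *
q=np.load('q_top.npy');s=np.load('q_side.npy');d=np.load('s.npz')
for yaw in (-.20,-.215,-.23):
  R=np.array([[np.cos(yaw),-np.sin(yaw)],[np.sin(yaw),np.cos(yaw)]])
  for nm,p in (('top',q),('side',s)):
    l=(p[:,:2]-[.577,-.207])@R
    m=(p[:,2]>.115)&(p[:,2]<.137)&(np.abs(l)<.06).all(1)
    print(yaw,nm,np.percentile(l[m],[1,99],axis=0).round(4).tolist())
    if nm=='top' and yaw==-.215:
      k=(np.abs(l)<.025).all(1); print('floor z',np.percentile(p[k,2],[5,50,95]))
      k=(p[:,2]>.20); print('lid top',l[k].mean(0),np.percentile(l[k],[2,98],axis=0),p[k,2].max())
      k=(p[:,2]>.14)&(p[:,2]<.15); print('lid .145',l[k].mean(0))
for k in 'ab':
  P=d[k].reshape(-1,3); m=(np.hypot(P[:,0]-.52,P[:,1]-.16)<.03)&(P[:,2]>.225)
  print(k,m.sum(),P[m].min(0),P[m].max(0),np.median(P[m],0))
B=d['b'];bi=cv2.cvtColor(d['bi'],cv2.COLOR_RGB2HSV)
E
```

```text
-0.2 top [[-0.0407, -0.0392], [0.041, 0.0391]]
-0.2 side [[-0.0392, -0.0432], [0.0455, 0.0412]]
-0.215 top [[-0.0408, -0.039], [0.0408, 0.039]]
floor z [0.03888343 0.04349282 0.04834106]
lid top [0.06152433 0.0017328 ] [[ 0.05686221 -0.03651723]
 [ 0.06728917  0.03815511]] 0.22139118971174665
lid .145 [0.04218317 0.00119125]
-0.215 side [[-0.0392, -0.0435], [0.0451, 0.0412]]
-0.23 top [[-0.0412, -0.0393], [0.0406, 0.0393]]
-0.23 side [[-0.0396, -0.0435], [0.0447, 0.0413]]
a 63 [0.51254607 0.14764821 0.22520863] [0.53223803 0.1701605  0.2387339 ] [0.52192241 0.16326642 0.23350251]
b 62 [0.51027205 0.15012186 0.22705961] [0.53044695 0.17011978 0.23889939] [0.52011155 0.15995354 0.23376373]
```

servo_tool(plan=[[60,0,0,-0.02,0,0,0.1],[60,0,0,-0.02,0,0,0.1],[60,0,0,-0.02,0,0,0.1],[60,0,0,-0.02,0,0,0.1],[60,0,0,-0.02,0,0,0.1],[60,0,0,0,0,0,0.142],[60,0,0,0,0,0,0],[60,0,0,0,0,0,0]])

```text
time_s: 1.1
ee_pos: [0.2276, -0.5005, 0.305]
eef_rot: [-3.141, 0.0, -0.212]
force: [-0.2, -0.3, -0.9]
grip_width: 0.0565
grip_force: 0.0
```

servo_tool(plan=[[60,0.009,-0.044,0,0,0,0],[60,0.009,-0.044,0,0,0,0],[60,0.009,-0.044,0,0,0,0],[60,0.009,-0.044,0,0,0,0],[60,0.009,-0.044,0,0,0,0],[60,0.009,-0.044,0,0,0,0],[60,0.009,-0.044,0,0,0,0],[60,0.009,-0.044,0,0,0,0]])

```text
time_s: 2.1
ee_pos: [0.3735, -0.1707, 0.3053]
eef_rot: [-3.142, 0.0, -0.213]
force: [0.7, 0.2, -0.6]
grip_width: 0.0564
grip_force: 0.0
```

servo_tool(plan=[[60,0.009,-0.044,0,0,0,0],[60,0.009,-0.044,0,0,0,0],[60,0.009,-0.044,0,0,0,0],[60,0.009,-0.044,0,0,0,0],[60,0.009,-0.044,0,0,0,0],[60,0.009,-0.044,0,0,0,0],[60,0.009,-0.044,0,0,0,0],[60,0,0,0,0,0,0]])

```text
time_s: 3.1
ee_pos: [0.5008, 0.1173, 0.3045]
eef_rot: [3.141, 0.002, -0.21]
force: [0.4, -0.6, 0.1]
grip_width: 0.0563
grip_force: 0.0
```

servo_tool(plan=[[60,0.005,-0.023,0,0,0,0],[60,0.005,-0.023,0,0,0,0],[60,0,0,0.01,0,0,0],[60,0,0,0.01,0,0,0],[60,0,0,0.01,0,0,0],[60,0,0,0.01,0,0,0],[60,0,0,0,0,0,0],[60,0,0,0,0,0,0]])

```text
time_s: 4.1
ee_pos: [0.5202, 0.158, 0.2658]
eef_rot: [-3.141, -0.0, -0.215]
force: [0.2, 1.0, 0.5]
grip_width: 0.0564
grip_force: 0.0
```

```bash
python3 - <<'E'
from h import *
print(ctrl.get_obs()['ee_pos'])
c=shot('wrist','w1.png');P=pts(c)
m=(np.hypot(P[...,0]-.52,P[...,1]-.16)<.02)&(P[...,2]>.222)&(P[...,2]<.245)
v,u=np.where(m);print(m.sum(),u.mean() if m.any() else 0,v.mean() if m.any() else 0)
if m.any(): print(P[m].min(0),P[m].max(0),np.median(P[m],0))
E
```

```text
[0.52018115 0.15804458 0.26578178]
711 316.1603375527426 218.0239099859353
[0.5129365  0.14744072 0.2220125 ] [0.53360077 0.16871157 0.23598715] [0.52514227 0.1577684  0.23362555]
```

View pics/w1.png

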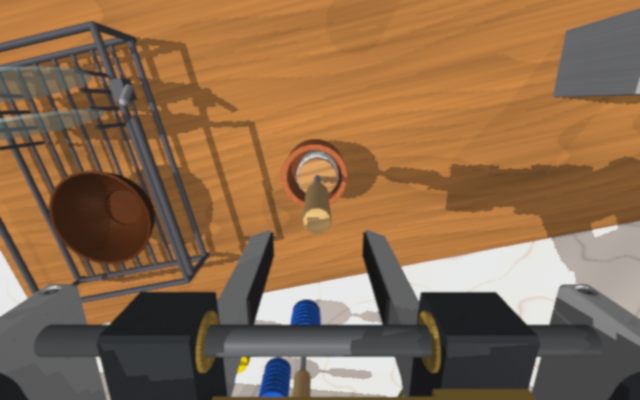

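The picture shows the handle end at (316,218), centred between the fingertips at (260,250) and (375,250). I'll go down and grip.

servo_tool(plan=[[60,0.002,0,0.016,0,0,0],[60,0,0,0.016,0,0,0],[60,0,0,0.016,0,0,0],[60,0,0,0.016,0,0,0],[60,0,0,0.015,0,0,0],[60,0,0,0,0,0,0],[10,0,0,0,0,0,0],[10,0,0,0,0,0,0]], force=30)

```text
time_s: 5.15
ee_pos: [0.5223, 0.1577, 0.187]
eef_rot: [-3.141, -0.001, -0.215]
force: [0.1, 0.2, 0.2]
grip_width: 0.0398
grip_force: 0.0
```

servo_tool(plan=[[0,0,0,0,0,0,0],[0,0,0,0,0,0,0],[0,0,0,0,0,0,0],[0,0,0,0,0,0,0],[0,0,0,-0.01,0,0,0],[0,0,0,-0.01,0,0,0],[0,0,0,-0.01,0,0,0],[0,0,0,0,0,0,0]])

```text
time_s: 6.15
ee_pos: [0.5224, 0.1577, 0.2175]
eef_rot: [-3.141, -0.001, -0.215]
force: [-0.3, -0.6, -1.3]
grip_width: 0.0215
grip_force: 30.0
```

```bash
python3 - <<'E'
from h import *
o=ctrl.get_obs();print(o['ee_pos'],o['qpos'],o['force'])
c=shot('side');P=pts(c);Q=P.reshape(-1,3)
m=(np.hypot(Q[:,0]-.522,Q[:,1]-.16)<.03)&(Q[:,2]>.05)
for lo in np.arange(.05,.30,.02):
    q=Q[m&(Q[:,2]>=lo)&(Q[:,2]<lo+.02)]
    if len(q): print(round(lo,2),len(q),q.mean(0).round(4),q[:,0].min().round(3),q[:,0].max().round(3))
cv2.imwrite('pics/s2.png',cv2.resize(c['pixels'][130:290,220:400],None,fx=3,fy=3)[:,:,::-1])
E
```

```text
[0.52235009 0.15774343 0.21748955] [2.26144702e-01 2.79990357e-01 1.51825953e+00 1.73249415e-05
 1.34170868e+00 2.01212148e+00] [-0.27396021 -0.57381594 -1.33185081]
0.05 9 [0.5202 0.1626 0.0673] 0.5 0.547
0.07 93 [0.5205 0.175  0.0803] 0.499 0.546
0.09 123 [0.5202 0.1745 0.0997] 0.499 0.547
0.11 237 [0.5229 0.1658 0.123 ] 0.498 0.548
0.13 19 [0.5229 0.16   0.1399] 0.52 0.526
0.15 19 [0.5225 0.16   0.1599] 0.52 0.525
0.17 21 [0.5218 0.1606 0.1798] 0.514 0.528
0.19 56 [0.523  0.1651 0.2004] 0.513 0.534
0.21 47 [0.5193 0.1652 0.2198] 0.509 0.533
0.23 95 [0.5211 0.1702 0.2398] 0.509 0.535
0.25 95 [0.5207 0.1694 0.2598] 0.508 0.536
0.27 41 [0.5208 0.1671 0.2759] 0.508 0.536
```

View pics/s2.png

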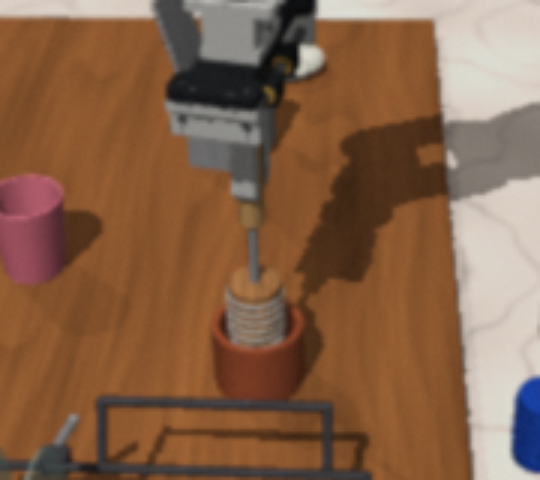

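The brush is clear and upright, with its head top at 0.126, so the tuft end is about TCP z − 0.161. I'll raise it and carry it to the caddy.

servo_tool(plan=[[0,0,0,-0.03,0,0,0],[0,0,0,-0.03,0,0,0],[0,0,0,-0.03,0,0,0],[0,0,0,-0.03,0,0,0],[0,0.011,0.029,0,0,0,0],[0,0.011,0.029,0,0,0,0],[0,0.011,0.029,0,0,0,0],[0,0.011,0.029,0,0,0,0]])

```text
time_s: 7.2
ee_pos: [0.5402, 0.034, 0.336]
eef_rot: [3.141, 0.001, -0.215]
force: [0.7, -0.3, -1.3]
grip_width: 0.0215
grip_force: 30.0
```

servo_tool(plan=[[0,0.011,0.029,0,0,0,0],[0,0.011,0.029,0,0,0,0],[0,0.011,0.029,0,0,0,0],[0,0.011,0.029,0,0,0,0],[0,0.011,0.029,0,0,0,0],[0,0.011,0.029,0,0,0,0],[0,0.011,0.029,0,0,0,0],[0,0,0,0,0,0,0]])

```text
time_s: 8.2
ee_pos: [0.572, -0.1814, 0.3354]
eef_rot: [-3.141, 0.002, -0.217]
force: [0.5, -0.1, -1.4]
grip_width: 0.0217
grip_force: 30.0
```

servo_tool(plan=[[0,0.0102,0.024,0,0,0,0],[0,0,0,0,0,0,0],[0,0,0,0.01,0,0,0],[0,0,0,0.01,0,0,0],[0,0,0,0.01,0,0,0],[0,0,0,0,0,0,0],[0,0,0,0,0,0,0],[0,0,0,0,0,0,0]])

```text
time_s: 9.2
ee_pos: [0.5771, -0.2055, 0.3069]
eef_rot: [3.141, -0.001, -0.215]
force: [-0.6, -0.7, -1.3]
grip_width: 0.0215
grip_force: 30.0
```

```bash
python3 - <<'E'
from h import *
o=ctrl.get_obs();print(o['ee_pos'],o['force'])
c=shot('side');P=pts(c);Q=P.reshape(-1,3)
t=shot('wrist')
m=(np.hypot(Q[:,0]-.577,Q[:,1]+.207)<.035)
for lo in np.arange(.14,.30,.02):
    q=Q[m&(Q[:,2]>=lo)&(Q[:,2]<lo+.02)]
    if len(q): print(round(lo,2),len(q),q.mean(0).round(4),q[:,0].min().round(3),q[:,0].max().round(3))
a=cv2.resize(c['pixels'][70:210,230:360],(520,560));b=cv2.resize(t['pixels'],(280,175))
im=np.zeros((560,800,3),np.uint8);im[:,:520]=a;im[:175,520:]=b
cv2.imwrite('pics/s3.png',im[:,:,::-1])
E
```

```text
[ 0.57706328 -0.2054603   0.30686567] [-0.6479252  -0.65698717 -1.25551255]
0.14 53 [ 0.5765 -0.1885  0.1536] 0.555 0.6
0.16 86 [ 0.5747 -0.1889  0.17  ] 0.554 0.602
0.18 93 [ 0.5762 -0.1892  0.1899] 0.553 0.602
0.2 140 [ 0.5765 -0.1956  0.2118] 0.553 0.6
0.22 17 [ 0.5771 -0.2041  0.2299] 0.574 0.581
0.24 12 [ 0.5777 -0.2022  0.2495] 0.576 0.58
0.26 16 [ 0.5777 -0.2027  0.2699] 0.571 0.584
0.28 44 [ 0.5769 -0.1982  0.2899] 0.568 0.587
```

View pics/s3.png

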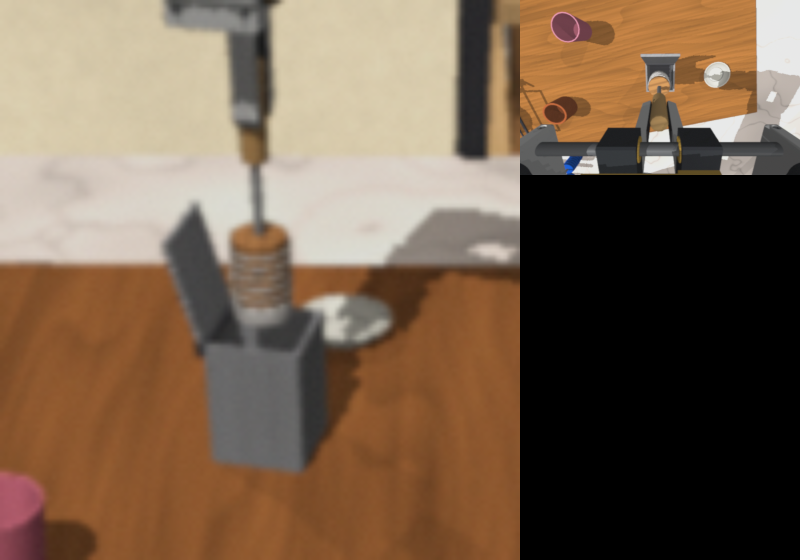

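The tuft is above the mouth and centred: the tuft end is at (258,315), and the mouth runs from (215,330) to (320,320). I'll lower it, then feel for the floor.

servo_tool(plan=[[0,0,0,0.015,0,0,0],[0,0,0,0.015,0,0,0],[0,0,0,0.015,0,0,0],[0,0,0,0.015,0,0,0],[0,0,0,0.01,0,0,0],[0,0,0,0.01,0,0,0],[0,0,0,0.005,0,0,0],[0,0,0,0,0,0,0]])

```text
time_s: 10.3
ee_pos: [0.577, -0.2054, 0.2213]
eef_rot: [-3.142, 0.0, -0.215]
force: [0.2, -0.1, -1.3]
grip_width: 0.0219
grip_force: 30.0
```

servo_tool(plan=[[0,0,0,0.002,0,0,0],[0,0,0,0.002,0,0,0],[0,0,0,0.002,0,0,0],[0,0,0,0.002,0,0,0],[0,0,0,0,0,0,0],[0,0,0,0,0,0,0],[0,0,0,0,0,0,0],[0,0,0,0,0,0,0]])

```text
time_s: 11.3
ee_pos: [0.577, -0.2055, 0.2135]
eef_rot: [-3.142, -0.0, -0.215]
force: [0.0, 0.6, -0.9]
grip_width: 0.0215
grip_force: 30.0
```

servo_tool(plan=[[0,0,0,0.002,0,0,0],[0,0,0,0.002,0,0,0],[0,0,0,0.002,0,0,0],[0,0,0,0,0,0,0],[0,0,0,0,0,0,0],[0,0,0,0,0,0,0],[0,0,0,0,0,0,0],[0,0,0,0,0,0,0]])

```text
time_s: 12.3
ee_pos: [0.577, -0.2054, 0.2075]
eef_rot: [-3.142, -0.0, -0.215]
force: [0.4, 0.2, -0.9]
grip_width: 0.0214
grip_force: 30.0
```

servo_tool(plan=[[0,0,0,0.002,0,0,0],[0,0,0,0.002,0,0,0],[0,0,0,0,0,0,0],[0,0,0,0,0,0,0],[0,0,0,0,0,0,0],[0,0,0,0,0,0,0],[0,0,0,0,0,0,0],[0,0,0,0,0,0,0]])

```text
time_s: 13.3
ee_pos: [0.577, -0.2055, 0.2035]
eef_rot: [3.142, -0.0, -0.215]
force: [-0.3, 0.0, 0.5]
grip_width: 0.0216
grip_force: 30.0
```

Contact: the force has risen by about 1.6 N. Press 3 mm more.

servo_tool(plan=[[0,0,0,0.001,0,0,0],[0,0,0,0.002,0,0,0],[0,0,0,0,0,0,0],[0,0,0,0,0,0,0],[0,0,0,0,0,0,0],[0,0,0,0,0,0,0],[0,0,0,0,0,0,0],[0,0,0,0,0,0,0]])

```text
time_s: 14.3
ee_pos: [0.577, -0.2055, 0.2004]
eef_rot: [3.142, -0.0, -0.215]
force: [0.5, 0.3, 3.4]
grip_width: 0.0216
grip_force: 30.0
```

```bash
python3 - <<'E'
from h import *
o=ctrl.get_obs();print(o['ee_pos'],o['force'],o['moment'],o['tau'])
E
```

```text
[ 0.5769826  -0.20546025  0.20044599] [0.46665689 0.25296758 3.37140303] [ 0.02520592 -0.11321641  0.0052975 ] [-9.12602618e-02 -6.02418637e+01 -3.46024525e+01 -7.71443913e-03
  6.10884838e-02  1.48732765e-04]
```

servo_tool(plan=[[0,0,0,-0.015,0,0,0],[0,0,0,-0.015,0,0,0],[0,0,0,-0.015,0,0,0],[0,0,0,-0.015,0,0,0],[0,0,0,-0.01,0,0,0],[0,0,0,-0.006,0,0,0],[0,0,0,0,0,0,0],[0,0,0,0,0,0,0]])

```text
time_s: 15.3
ee_pos: [0.5768, -0.2054, 0.2759]
eef_rot: [-3.141, 0.001, -0.215]
force: [0.5, 0.1, -1.5]
grip_width: 0.0218
grip_force: 30.0
```

servo_tool(plan=[[0,0,0,0.015,0,0,0],[0,0,0,0.015,0,0,0],[0,0,0,0.015,0,0,0],[0,0,0,0.015,0,0,0],[0,0,0,0.01,0,0,0],[0,0,0,0.004,0,0,0],[0,0,0,0.002,0,0,0],[0,0,0,0,0,0,0]])

```text
time_s: 16.3
ee_pos: [0.577, -0.2054, 0.2009]
eef_rot: [3.142, -0.0, -0.215]
force: [-1.1, 0.5, 1.9]
grip_width: 0.0215
grip_force: 30.0
```

servo_tool(plan=[[0,0,0,0,0,0,0],[0,0,0,0,0,0,0],[0,0,0,0,0,0,0],[0,0,0,0,0,0,0],[0,0,0,0,0,0,0],[0,0,0,0,0,0,0],[0,0,0,0,0,0,0],[0,0,0,0,0,0,0]])

```text
time_s: 17.3
ee_pos: [0.577, -0.2054, 0.2004]
eef_rot: [3.142, -0.0, -0.215]
force: [-1.4, 1.0, 2.2]
grip_width: 0.0214
grip_force: 30.0
```

servo_tool(plan=[[0,0,0,-0.015,0,0,0],[0,0,0,-0.015,0,0,0],[0,0,0,-0.015,0,0,0],[0,0,0,-0.015,0,0,0],[0,0,0,-0.01,0,0,0],[0,0,0,-0.006,0,0,0],[0,0,0,0,0,0,0],[0,0,0,0,0,0,0]])

```text
time_s: 18.3
ee_pos: [0.5768, -0.2054, 0.2759]
eef_rot: [-3.141, 0.001, -0.215]
force: [-0.9, 0.3, -0.6]
grip_width: 0.0212
grip_force: 30.0
```

servo_tool(plan=[[0,0,0,0.015,0,0,0],[0,0,0,0.015,0,0,0],[0,0,0,0.015,0,0,0],[0,0,0,0.015,0,0,0],[0,0,0,0.01,0,0,0],[0,0,0,0.004,0,0,0],[0,0,0,0.002,0,0,0],[0,0,0,0,0,0,0]])

```text
time_s: 19.3
ee_pos: [0.5771, -0.2054, 0.2009]
eef_rot: [3.142, -0.0, -0.215]
force: [-1.6, 0.4, 2.3]
grip_width: 0.0217
grip_force: 30.0
```

servo_tool(plan=[[0,0,0,0,0,0,0],[0,0,0,0,0,0,0],[0,0,0,0,0,0,0],[0,0,0,0,0,0,0],[0,0,0,0,0,0,0],[0,0,0,0,0,0,0],[0,0,0,0,0,0,0],[0,0,0,0,0,0,0]])

```text
time_s: 20.3
ee_pos: [0.577, -0.2055, 0.2004]
eef_rot: [-3.142, -0.0, -0.215]
force: [0.0, 0.9, 3.5]
grip_width: 0.0211
grip_force: 30.0
```

servo_tool(plan=[[0,0,0,-0.025,0,0,0],[0,0,0,-0.025,0,0,0],[0,0,0,-0.025,0,0,0],[0,0,0,-0.025,0,0,0],[0,0,0,-0.025,0,0,0],[0,0,0,-0.01,0,0,0],[0,0,0,0,0,0,0],[0,-0.011,-0.029,0,0,0,0]])

```text
time_s: 21.3
ee_pos: [0.5721, -0.1756, 0.3333]
eef_rot: [-3.141, 0.003, -0.217]
force: [1.3, 0.7, -1.7]
grip_width: 0.0218
grip_force: 30.0
```

servo_tool(plan=[[0,-0.011,-0.029,0,0,0,0],[0,-0.011,-0.029,0,0,0,0],[0,-0.011,-0.029,0,0,0,0],[0,-0.011,-0.029,0,0,0,0],[0,-0.011,-0.029,0,0,0,0],[0,-0.011,-0.029,0,0,0,0],[0,-0.011,-0.029,0,0,0,0],[0,-0.011,-0.029,0,0,0,0]])

```text
time_s: 22.3
ee_pos: [0.5356, 0.0716, 0.3341]
eef_rot: [3.141, 0.002, -0.215]
force: [0.7, -0.4, -1.4]
grip_width: 0.0212
grip_force: 30.0
```

servo_tool(plan=[[0,-0.011,-0.029,0,0,0,0],[0,-0.011,-0.029,0,0,0,0],[0,-0.011,-0.028,0,0,0,0],[0,0,0,0,0,0,0],[0,0,0,0,0,0,0],[0,0,0,0,0,0,0],[0,0,0,0,0,0,0],[0,0,0,0,0,0,0]])

```text
time_s: 23.3
ee_pos: [0.5222, 0.1614, 0.3355]
eef_rot: [3.142, -0.0, -0.216]
force: [-0.1, 0.3, -0.5]
grip_width: 0.0213
grip_force: 30.0
```

servo_tool(plan=[[0,0,0,0.025,0,0,0],[0,0,0,0.025,0,0,0],[0,0,0,0.025,0,0,0],[0,0,0,0.025,0,0,0],[0,0,0,0.02,0,0,0],[0,0,0,0.02,0,0,0],[0,0,0,0.006,0,0,0],[0,0,0,0,0,0,0]])

```text
time_s: 24.3
ee_pos: [0.5222, 0.1617, 0.1897]
eef_rot: [-3.142, -0.0, -0.215]
force: [0.6, 0.7, -0.7]
grip_width: 0.0217
grip_force: 30.0
```

servo_tool(plan=[[0,0,0,0.002,0,0,0],[0,0,0,0,0,0,0],[0,0,0,0,0,0,0],[0,0,0,0,0,0,0],[0,0,0,0,0,0,0],[0,0,0,0,0,0,0],[0,0,0,0,0,0,0],[0,0,0,0,0,0,0]])

```text
time_s: 25.3
ee_pos: [0.5221, 0.1618, 0.1875]
eef_rot: [-3.142, -0.0, -0.215]
force: [0.2, 0.1, -0.6]
grip_width: 0.022
grip_force: 30.0
```

Near the floor. I'll open to about 45%, then look before leaving.

servo_tool(plan=[[0,0,0,0.001,0,0,0],[28,0,0,0,0,0,0],[34,0,0,0,0,0,0],[40,0,0,0,0,0,0],[50,0,0,0,0,0,0],[50,0,0,0,0,0,0],[50,0,0,0,0,0,0],[50,0,0,0,0,0,0]])

```text
time_s: 26.3
ee_pos: [0.5221, 0.1618, 0.1864]
eef_rot: [-3.142, 0.0, -0.215]
force: [0.2, 0.7, 0.7]
grip_width: 0.047
grip_force: 0.0
```

servo_tool(plan=[[50,0,0,-0.01,0,0,0],[50,0,0,-0.01,0,0,0],[50,0,0,-0.02,0,0,0],[50,0,0,-0.02,0,0,0],[50,0,0,-0.02,0,0,0],[50,0,0,-0.02,0,0,0],[50,0,0,-0.02,0,0,0],[50,0,0,0,0,0,0]])

```text
time_s: 27.3
ee_pos: [0.5225, 0.1619, 0.3083]
eef_rot: [-3.14, -0.003, -0.215]
force: [-0.6, -0.6, -0.8]
grip_width: 0.0468
grip_force: 0.0
```

```bash
python3 - <<'E'
from h import *
o=ctrl.get_obs();print(o['ee_pos'],o['force'])
c=shot('side');P=pts(c);Q=P.reshape(-1,3)
m=(np.hypot(Q[:,0]-.522,Q[:,1]-.16)<.03)&(Q[:,2]>.09)
for lo in np.arange(.09,.26,.02):
    q=Q[m&(Q[:,2]>=lo)&(Q[:,2]<lo+.02)]
    if len(q): print(round(lo,2),len(q),q.mean(0).round(4),q[:,0].min().round(3),q[:,0].max().round(3),q[:,2].max())
E
```

```text
[0.52249241 0.16185385 0.30825645] [-0.56308197 -0.60139947 -0.78469867]
0.09 179 [0.5224 0.1662 0.0958] 0.501 0.546 0.10830180598767702
0.11 17 [0.5231 0.1643 0.1191] 0.519 0.526 0.1286240961016748
0.13 20 [0.5228 0.1641 0.1393] 0.52 0.526 0.1492921506199264
0.15 37 [0.5218 0.1678 0.1629] 0.512 0.532 0.16979277597554032
0.17 55 [0.522  0.1692 0.1798] 0.512 0.534 0.1893225103801205
0.19 61 [0.5228 0.1689 0.1995] 0.513 0.533 0.20962607245657838
0.21 62 [0.5215 0.1689 0.2199] 0.512 0.532 0.2297520005690349
0.23 46 [0.5228 0.1647 0.2345] 0.512 0.531 0.23788393493162474
```

The brush stands upright in the pot, released, with its top at 0.238. Now I'll take the shut gripper over behind the lid.

servo_tool(plan=[[50,0.023,0.035,0,0,0,0],[50,0.023,0.035,0,0,0,0],[0,0.023,0.035,0,0,0,0],[0,0.023,0.035,0,0,0,0],[0,0.023,0.035,0,0,0,0],[0,0.023,0.035,0,0,0,0],[0,0.023,0.035,0,0,0,0],[0,0.023,0.035,0,0,0,0]], force=20)

```text
time_s: 28.35
ee_pos: [0.6422, -0.1524, 0.3053]
eef_rot: [-3.141, 0.001, -0.215]
force: [0.3, -0.0, -0.4]
grip_width: 0.0007
grip_force: 0.0
```

servo_tool(plan=[[0,0.023,0.035,0,0,0,0],[0,0.023,0.035,0,0,0,0],[0,0,0,0,0,0,0],[0,0,0,0,0,0,0],[0,0,0,0,0,0,0],[0,0,0,0,0,0,0],[0,0,0,0,0,0,0],[0,0,0,0,0,0,0]])

```text
time_s: 29.35
ee_pos: [0.6721, -0.2291, 0.3066]
eef_rot: [3.142, -0.0, -0.215]
force: [1.1, 0.1, 0.1]
grip_width: 0.0006
grip_force: 0.0
```

servo_tool(plan=[[0,0,0,0.03,0,0,0],[0,0,0,0.03,0,0,0],[0,0,0,0.03,0,0,0],[0,0,0,0.022,0,0,0],[0,0,0,0,0,0,0],[0,-0.01,0,0,0,0,0],[0,-0.01,0,0,0,0,0],[0,0,0,0,0,0,0]])

```text
time_s: 30.35
ee_pos: [0.6527, -0.2251, 0.1962]
eef_rot: [3.141, -0.002, -0.215]
force: [1.3, 0.1, 0.3]
grip_width: 0.0006
grip_force: 0.0
```

servo_tool(plan=[[0,-0.006,0,0,0,0,0],[0,-0.006,0,0,0,0,0],[0,-0.006,0,0,0,0,0],[0,-0.006,0,0,0,0,0],[0,-0.006,0,0,0,0,0],[0,-0.006,0,0,0,0,0],[0,0,0,0,0,0,0],[0,0,0,0,0,0,0]])

```text
time_s: 31.35
ee_pos: [0.6173, -0.2173, 0.1944]
eef_rot: [-3.142, 0.0, -0.215]
force: [-0.1, -0.7, 0.3]
grip_width: 0.0005
grip_force: 0.0
```

```bash
python3 - <<'E'
from h import *
o=ctrl.get_obs();print(o['ee_pos'],o['force'])
c=shot('side')
cv2.imwrite('pics/s4.png',cv2.resize(c['pixels'][70:210,230:360],(520,560))[:,:,::-1])
E
```

```text
[ 0.61732596 -0.21728794  0.19438098] [-0.06997518 -0.69670353  0.31310208]
```

View pics/s4.png

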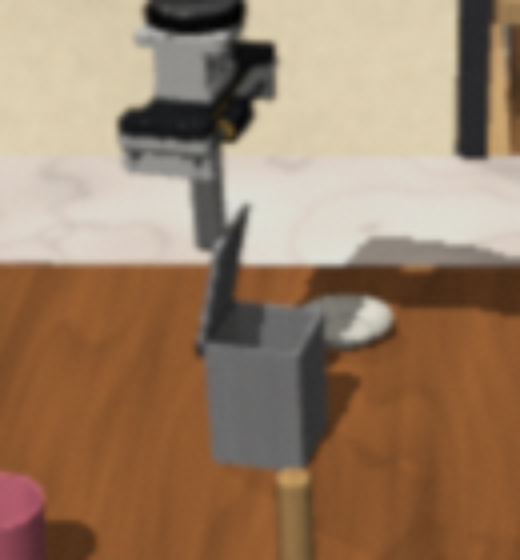

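The finger tip at (205,245) is tipping the lid forward, with its free edge now at (245,210). I'll continue along the arc.

servo_tool(plan=[[0,-0.0064,0,0.001,0,0,0],[0,-0.0064,0,0.0012,0,0,0],[0,-0.0061,0,0.0022,0,0,0],[0,-0.0061,0,0.0027,0,0,0],[0,-0.0056,0,0.0033,0,0,0],[0,-0.0053,0,0.0038,0,0,0],[0,-0.0048,0,0.0043,0,0,0],[0,-0.0044,0,0.0048,0,0,0]])

```text
time_s: 32.4
ee_pos: [0.573, -0.2076, 0.1708]
eef_rot: [-3.142, 0.0, -0.215]
force: [1.6, -0.6, 0.8]
grip_width: 0.0008
grip_force: 0.4
```

servo_tool(plan=[[0,-0.002,0,0.0026,0,0,0],[0,-0.002,0,0.0027,0,0,0],[0,-0.0018,0,0.0028,0,0,0],[0,-0.0016,0,0.0028,0,0,0],[0,-0.0014,0,0.003,0,0,0],[0,-0.0013,0,0.003,0,0,0],[0,-0.0012,0,0.003,0,0,0],[0,-0.001,0,0.003,0,0,0]])

```text
time_s: 33.4
ee_pos: [0.5612, -0.2051, 0.148]
eef_rot: [-3.142, 0.0, -0.215]
force: [0.4, -0.3, -0.1]
grip_width: 0.0004
grip_force: 0.3
```

servo_tool(plan=[[0,-0.0005,0,0.002,0,0,0],[0,-0.0005,0,0.002,0,0,0],[0,-0.0005,0,0.002,0,0,0],[0,-0.0005,0,0.002,0,0,0],[0,0,0,0.001,0,0,0],[0,0,0,0.001,0,0,0],[0,0,0,0,0,0,0],[0,0,0,0,0,0,0]])

```text
time_s: 34.4
ee_pos: [0.5593, -0.2046, 0.1382]
eef_rot: [-3.142, 0.0, -0.215]
force: [-0.8, -0.8, 0.2]
grip_width: 0.0005
grip_force: 0.0
```

servo_tool(plan=[[0,0,0,0.001,0,0,0],[0,0,0,0.001,0,0,0],[0,0,0,0.001,0,0,0],[0,0,0,0,0,0,0],[0,0,0,0,0,0,0],[0,0,0,0,0,0,0],[0,0,0,0,0,0,0],[0,0,0,0,0,0,0]])

```text
time_s: 35.4
ee_pos: [0.5594, -0.2047, 0.1362]
eef_rot: [3.141, -0.001, -0.215]
force: [-3.5, 1.4, 8.8]
grip_width: 0.0006
grip_force: 4.5
```

Firm contact at the expected shut height (0.136). I'll lift off and check.

servo_tool(plan=[[0,0,0,-0.005,0,0,0],[0,0,0,-0.01,0,0,0],[0,0,0,-0.03,0,0,0],[0,0,0,-0.03,0,0,0],[0,0,0,-0.03,0,0,0],[0,0,0,-0.03,0,0,0],[0,0,0,0,0,0,0],[0,0,0,0,0,0,0]])

```text
time_s: 36.4
ee_pos: [0.5591, -0.2046, 0.2693]
eef_rot: [-3.141, 0.001, -0.215]
force: [0.5, -1.3, -1.3]
grip_width: 0.0005
grip_force: 0.0
```

```bash
python3 - <<'E'
from h import *
c=shot('side');P=pts(c);Q=P.reshape(-1,3)
y=-.215;R=np.array([[np.cos(y),-np.sin(y)],[np.sin(y),np.cos(y)]])
l=(Q[:,:2]-[.577,-.207])@R
m=(np.abs(l[:,1])<.03)&(l[:,0]>-.045)&(l[:,0]<.035)&(Q[:,2]>.12)&(Q[:,2]<.17)
f=np.polyfit(l[m,0],Q[m,2],1);print(m.sum(),'slope',f)
cv2.imwrite('pics/s5.png',c['pixels'][80:280,180:420][:,:,::-1].repeat(2,0).repeat(2,1))
E
```

```text
225 slope [0.00529885 0.13741407]
```

View pics/s5.png

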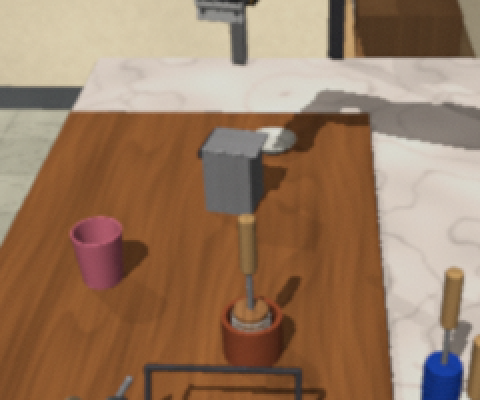

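The lid is shut, with its slope at 0.005 rad (lid at (235,145)). The brush stands upright in the pot at (248,290), and the cup and dish are where they were.

```bash
python3 -c "
from station import ctrl
print(ctrl.hand_in())"
```

```text
the job is handed in; nothing more can be done
None
```

The job is handed in (no verdict was returned): three light downstrokes in the caddy, the brush back upright and let go in its pot, the lid shut on the rim, and the bowl, cup and dish not touched.

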